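Stow the battery packs and set the stiff locking slide

TASK

Stow every battery pack that is on the bench in the carrier, upright and fully down, one to a well; any wells will do. Then nudge the stiff red locking slide along in small gentle taps until its white pointer stands on the green band, never letting it run past the band. Leave the spray can, the tape roll and the screwdriver alone.

Things in the scene. Friction and masses are not known exactly. Their poses are not given: they have to be found in the camera images.
- pack0: Cordless-tool battery pack, 0.4 kg, standing upright on the bench (may be absent). Grey foot 78 mm (its x) x 58 mm (its y) x 44 mm high with a yellow band, and centred on it a black grip tower 46 mm (x) x 40 mm (y) from 44 to 70 mm height, with a small brass contact on top. Origin: centre of the underside; z up through the tower.
- pack1: Cordless-tool battery pack, 0.4 kg, standing upright on the bench (may be absent). Grey foot 78 mm (its x) x 58 mm (its y) x 44 mm high with a yellow band, and centred on it a black grip tower 46 mm (x) x 40 mm (y) from 44 to 70 mm height, with a small brass contact on top. Origin: centre of the underside; z up through the tower.
- pack2: Cordless-tool battery pack, 0.4 kg, standing upright on the bench (may be absent). Grey foot 78 mm (its x) x 58 mm (its y) x 44 mm high with a yellow band, and centred on it a black grip tower 46 mm (x) x 40 mm (y) from 44 to 70 mm height, with a small brass contact on top. Origin: centre of the underside; z up through the tower.
- pack3: Cordless-tool battery pack, 0.4 kg, standing upright on the bench (may be absent). Grey foot 78 mm (its x) x 58 mm (its y) x 44 mm high with a yellow band, and centred on it a black grip tower 46 mm (x) x 40 mm (y) from 44 to 70 mm height, with a small brass contact on top. Origin: centre of the underside; z up through the tower.
- pack4: Cordless-tool battery pack, 0.4 kg, standing upright on the bench (may be absent). Grey foot 78 mm (its x) x 58 mm (its y) x 44 mm high with a yellow band, and centred on it a black grip tower 46 mm (x) x 40 mm (y) from 44 to 70 mm height, with a small brass contact on top. Origin: centre of the underside; z up through the tower.
- pack5: Cordless-tool battery pack, 0.4 kg, standing upright on the bench (may be absent). Grey foot 78 mm (its x) x 58 mm (its y) x 44 mm high with a yellow band, and centred on it a black grip tower 46 mm (x) x 40 mm (y) from 44 to 70 mm height, with a small brass contact on top. Origin: centre of the underside; z up through the tower.
- carrier: Fixed plywood carrier: 2 x 3 open wells, each 90 mm (x) x 72 mm (y) inside, floor 6 mm and wall tops 40 mm above the bench. Origin on the bench under the middle of the wells; x points along the locking slide's travel (roughly away from the robot), y to the slide's side. At y = 122 mm stands a dark steel scale wall (16 mm wide, top at 40 mm); beyond it runs the red slide on a low bed.
- well0 (a point): Centre of the inner floor of one well of the carrier; a pack fits with its x along the carrier's x, either way round, with 6 to 7 mm to spare on each side.
- well1 (a point): Centre of the inner floor of one well of the carrier; a pack fits with its x along the carrier's x, either way round, with 6 to 7 mm to spare on each side.
- well2 (a point): Centre of the inner floor of one well of the carrier; a pack fits with its x along the carrier's x, either way round, with 6 to 7 mm to spare on each side.
- well3 (a point): Centre of the inner floor of one well of the carrier; a pack fits with its x along the carrier's x, either way round, with 6 to 7 mm to spare on each side.
- well4 (a point): Centre of the inner floor of one well of the carrier; a pack fits with its x along the carrier's x, either way round, with 6 to 7 mm to spare on each side.
- well5 (a point): Centre of the inner floor of one well of the carrier; a pack fits with its x along the carrier's x, either way round, with 6 to 7 mm to spare on each side.
- lock (a joint): Travel of the red locking slide, m, growing along the carrier's +x; range 0 to 0.16, starts between 0 and 0.02. Stiff: about 8 N to move, more when moved faster; it stays where it is left and has no spring. Moving it faster than 0.2 m/s is a blow.
- pointer (a point): Tip of the white pointer, 42 mm above the bench, at the middle of the red slide's length; the slide's 90 mm x 90 mm block lies to its +y side (carrier axes).
- push_face (a point): Middle of the red slide's near (-x) end face, 32 mm above the bench, 45 mm behind the pointer; push here towards the carrier's +x. The block is 90 mm x 90 mm, 10.5 to 52.5 mm above the bench, too wide to grip. It runs on a steel bed, top 10 mm above the bench, 70 mm wide, that reaches x = -130 to 130 mm in the carrier's axes.
- mark: Green painted band on top of the scale wall, 8 mm wide along the slide's travel, 16 mm long across it, with no thickness to catch on. Origin: its centre; axes as the carrier's. It always lies 50 to 125 mm ahead (+x) of the pointer at the start.
- spray_can: Bystander: blue spray can, 60 mm diameter, 120 mm tall, upright; origin at the centre of its underside.
- tape_roll: Bystander: blue roll of tape lying flat, 100 mm diameter, 45 mm high; origin at the centre of its underside.
- screwdriver: Bystander: screwdriver with a red handle, 200 mm long, lying on the bench; origin near its middle.

How it is judged:
On the way, in this order (a step that is already met when the one before it is completed fails the run):
1. every pack present stands fully down in a well of its own, and the slide is still short of the green band ((horizontal distance between pack0 and well0 below 0.018 m or horizontal distance between pack0 and well1 below 0.018 m or horizontal distance between pack0 and well2 below 0.018 m or horizontal distance between pack0 and well3 below 0.018 m or horizontal distance between pack0 and well4 below 0.018 m or horizontal distance between pack0 and well5 below 0.018 m) and z of pack0 in the frame of carrier between 0 and 0.012 m and angle between each of pack0, pack1, pack2, pack3, pack4, pack5's own z axis and vertical below 0.15 rad and linear speed of each of pack0, pack1, pack2, pack3, pack4, pack5 below 0.03 m/s and (horizontal distance between pack1 and well0 below 0.018 m or horizontal distance between pack1 and well1 below 0.018 m or horizontal distance between pack1 and well2 below 0.018 m or horizontal distance between pack1 and well3 below 0.018 m or horizontal distance between pack1 and well4 below 0.018 m or horizontal distance between pack1 and well5 below 0.018 m) and z of pack1 in the frame of carrier between 0 and 0.012 m and (horizontal distance between pack2 and well0 below 0.018 m or horizontal distance between pack2 and well1 below 0.018 m or horizontal distance between pack2 and well2 below 0.018 m or horizontal distance between pack2 and well3 below 0.018 m or horizontal distance between pack2 and well4 below 0.018 m or horizontal distance between pack2 and well5 below 0.018 m) and z of pack2 in the frame of carrier between 0 and 0.012 m and (horizontal distance between pack3 and well0 below 0.018 m or horizontal distance between pack3 and well1 below 0.018 m or horizontal distance between pack3 and well2 below 0.018 m or horizontal distance between pack3 and well3 below 0.018 m or horizontal distance between pack3 and well4 below 0.018 m or horizontal distance between pack3 and well5 below 0.018 m) and z of pack3 in the frame of carrier between 0 and 0.012 m and (horizontal distance between pack4 and well0 below 0.018 m or horizontal distance between pack4 and well1 below 0.018 m or horizontal distance between pack4 and well2 below 0.018 m or horizontal distance between pack4 and well3 below 0.018 m or horizontal distance between pack4 and well4 below 0.018 m or horizontal distance between pack4 and well5 below 0.018 m) and z of pack4 in the frame of carrier between 0 and 0.012 m and (horizontal distance between pack5 and well0 below 0.018 m or horizontal distance between pack5 and well1 below 0.018 m or horizontal distance between pack5 and well2 below 0.018 m or horizontal distance between pack5 and well3 below 0.018 m or horizontal distance between pack5 and well4 below 0.018 m or horizontal distance between pack5 and well5 below 0.018 m) and z of pack5 in the frame of carrier between 0 and 0.012 m and x of pointer in the frame of mark below -0.006 m), for 0.2 s.
2. the pointer stands on the green band (x of pointer in the frame of mark between -0.0045 and 0.0045 m and velocity of joint lock between -0.01 and 0.01 m/s), for 0.3 s.
At the end, for the whole second after the job is handed in: Every pack present is upright (within 0.15 rad), fully down (under 12 mm above the bench) within 18 mm of a well's centre and at rest; the pointer is within 4.5 mm of the green band's centre along the travel and the slide is still (all of step 2 and (horizontal distance between pack0 and well0 below 0.018 m or horizontal distance between pack0 and well1 below 0.018 m or horizontal distance between pack0 and well2 below 0.018 m or horizontal distance between pack0 and well3 below 0.018 m or horizontal distance between pack0 and well4 below 0.018 m or horizontal distance between pack0 and well5 below 0.018 m) and z of pack0 in the frame of carrier between 0 and 0.012 m and angle between each of pack0, pack1, pack2, pack3, pack4, pack5's own z axis and vertical below 0.15 rad and linear speed of each of pack0, pack1, pack2, pack3, pack4, pack5 below 0.03 m/s and (horizontal distance between pack1 and well0 below 0.018 m or horizontal distance between pack1 and well1 below 0.018 m or horizontal distance between pack1 and well2 below 0.018 m or horizontal distance between pack1 and well3 below 0.018 m or horizontal distance between pack1 and well4 below 0.018 m or horizontal distance between pack1 and well5 below 0.018 m) and z of pack1 in the frame of carrier between 0 and 0.012 m and (horizontal distance between pack2 and well0 below 0.018 m or horizontal distance between pack2 and well1 below 0.018 m or horizontal distance between pack2 and well2 below 0.018 m or horizontal distance between pack2 and well3 below 0.018 m or horizontal distance between pack2 and well4 below 0.018 m or horizontal distance between pack2 and well5 below 0.018 m) and z of pack2 in the frame of carrier between 0 and 0.012 m and (horizontal distance between pack3 and well0 below 0.018 m or horizontal distance between pack3 and well1 below 0.018 m or horizontal distance between pack3 and well2 below 0.018 m or horizontal distance between pack3 and well3 below 0.018 m or horizontal distance between pack3 and well4 below 0.018 m or horizontal distance between pack3 and well5 below 0.018 m) and z of pack3 in the frame of carrier between 0 and 0.012 m and (horizontal distance between pack4 and well0 below 0.018 m or horizontal distance between pack4 and well1 below 0.018 m or horizontal distance between pack4 and well2 below 0.018 m or horizontal distance between pack4 and well3 below 0.018 m or horizontal distance between pack4 and well4 below 0.018 m or horizontal distance between pack4 and well5 below 0.018 m) and z of pack4 in the frame of carrier between 0 and 0.012 m and (horizontal distance between pack5 and well0 below 0.018 m or horizontal distance between pack5 and well1 below 0.018 m or horizontal distance between pack5 and well2 below 0.018 m or horizontal distance between pack5 and well3 below 0.018 m or horizontal distance between pack5 and well4 below 0.018 m or horizontal distance between pack5 and well5 below 0.018 m) and z of pack5 in the frame of carrier between 0 and 0.012 m); the robot touches nothing.
It fails at once if the pointer ran past the green band (more than 6 mm beyond its centre) (x of pointer in the frame of mark above 0.006 m).
It fails at once if the slide was struck or shoved (faster than 0.2 m/s) (velocity of joint lock above 0.2 m/s).
It fails at once if the spray can was disturbed (moved over 30 mm) (distance of spray_can from where it was at the start of the episode above 0.03 m).
It fails at once if the tape roll was disturbed (moved over 30 mm) (distance of tape_roll from where it was at the start of the episode above 0.03 m).
It fails at once if the screwdriver was disturbed (moved over 30 mm) (distance of screwdriver from where it was at the start of the episode above 0.03 m).
Of pack0, pack1, pack2, pack3, pack4, pack5 only 4 to 6 are there at a start; the rules pass over those that are not, and their reading is None.
At some moment in a run one of pack0, pack1, pack2, pack3, pack4, pack5 may be knocked a few centimetres aside while the robot is not near it.
Once in a run the grip may slacken for a moment while it holds something.
It also fails if it takes over 210 s, if anything falls off the work surface, if the arm or the gripper's body presses on something with over 40 N, if the wrist force passes 120 N, or if a joint passes its speed limit or range.

ROBOT

A 7-joint arm with a two-finger parallel gripper is mounted at the origin on the work surface. World frame = base frame: x ahead of the robot, y to its left, z up, the work surface at z = 0. Lengths are in m, angles in rad, forces in N, time in s.
With the tool pointing down it reaches from about 0.425 to 0.95 m from the base axis. Payload 4.7 kg.
Tool frame: the origin (TCP) lies at the centre of the arm's flange, where the gripper is bolted on; the fingertips stand 173 mm ahead of it and the grasp point (between the pads) lies 155 mm ahead of it; z points along the fingers, y is the line along which they close (so a half turn about z gives the same grasp; the last joint's range is limited). The gripper opens to 85 mm and grips with 20 to 120 N. Pads are 22 mm wide; open, the fingers measure 114 mm over their backs; the gripper's body (76 mm by 85 mm) begins 54 mm behind the grasp point. The pads swing forward as they close: fully open they stand 13 mm farther back than shut.
Start: joints at [1.297, 0.469, -0.049, 1.532, 0.024, 1.141, -0.082], TCP at [0.164, -0.655, 0.405] pointing down, gripper open.
Joint ranges: [-2.59, 2.59], [-0.33, 1.99], [-1.39, 1.29], [0.1, 2.45], [-1.04, 4.18], [0.21, 1.99], [-2.66, 2.66]. Speed limits (rad/s): [2.57, 2.57, 3.14, 3.14, 3.14, 3.14, 3.14].

INTERFACE

Orientations are given as [roll, pitch, yaw] about the fixed x, y, z axes, in that order (R = Rz(yaw) Ry(pitch) Rx(roll)).
In Python, from station import observe, vision, manip gives the robot as it stands.
- The arm moves only by the tool carry_out, never from a script. Its argument "motion" is a list of rows, each a list of 7 numbers: the shift along the tool's x, y, z in mm, then the turn, a rotation vector about the tool's x, y, z in rad, then the opening, from 0 (shut) to 1 (fully open). A call has 1 to 20 rows; each row is the pose to reach, as a shift and turn from the pose commanded when the call began, along the tool's axes at that moment; what a row does not reach only later rows make up. A row lasts 1/12 s, in which the tool goes at most 41.7 mm and 7.16 degrees, less where a joint would pass 70% of its speed; a pose out of reach is approached as far as the arm can. A call with a gripper value outside its range is refused whole. The fingers move at their own pace and stop on an object; the grip force is fixed at half the most. Time passes only in rows, so rows that repeat a pose let the fingers close. It gives the time, the measured TCP pose, the force, the opening and the grip force at its end, in the units of the state.
- observe(): the state, without advancing time (a new reading comes with each control period).
- vision.read_camera(name): name is "scene" or "side" or "wrist"; returns (picture, depth): 480x640x3 uint8, red, green, blue; 480x640 float32, m along the optical axis (not along the pixel's ray), 0 where there is no reading.
- vision.get_calibration(name): a dict with "fov_y" (degrees; the focal length in pixels is half the picture's height over the tangent of half this angle, whatever the lens; pixels are square), "cx", "cy" (the principal point, pixels), "position" and "rotation" of the camera in the world; the wrist camera has in their place "T_tool_cam" (4x4, takes a point from camera to tool coordinates, whose origin is the TCP and whose axes are the flange's). Camera axes: x right, y up, looking along -z (the intrinsics and any distortion apply to the point x, -y, -z); pixel columns grow to the right and rows downward; lengths in m; the calibration is good to about 2 mm. A picture is of the moment at which its call begins: read the wrist's pose just before it. get_calibration takes no time and is no camera call.
- manip.sign_off(): hands the job in; it is judged then, once.
The state is a dict: "time_s": time; "qpos": joint angles; "joint_vel": joint speeds; "joint_efforts": joint torques, N m; "eef_pos": TCP position; "tcp_rot": TCP orientation; "contact_force": force on the tool from outside, world axes, zero at the start; "wrist_torque": the same for the moment, N m; "finger_gap": opening from 0.0 (shut) to 1.0 (fully open); "grip_force": force on a finger pad.
Only numpy, scipy, OpenCV 4.12 (cv2) and the standard library are available. Lean on these libraries where they do the work, as an engineer would, in place of code of your own. Each camera call takes 0.05 s, during which the arm holds its last target. There are 200 camera calls.

## Working session

There is one attempt and no reset: what is moved stays moved. The work goes in short steps, Python scripts to look and compute and a tool call to move; the robot and the scene stay as the last step left them, time stands still between calls to the robot, and variables do not carry over. Pictures are saved under pics/ and viewed, at most 14 in all, crops included, and the job is handed in when it is done.

Besides the shell and the picture viewer there is one more tool, called after "Request:" by a JSON object that holds its "fn" and its "kwargs", one argument or row to a line. carry_out: Moves the arm, as the interface text tells. Its arguments: {"type":"object","properties":{"motion":{"type":"array"}},"required":["motion"]}

```bash
ls; mkdir -p pics
cat > h.py <<'E'
import numpy as np, cv2
from station import observe, vision, manip
from scipy.spatial.transform import Rotation as R
def cam(name):
    s=observe(); p,d=vision.read_camera(name); c=vision.get_calibration(name)
    if 'T_tool_cam' in c:
        T=np.eye(4); T[:3,:3]=R.from_euler('xyz',s['tcp_rot']).as_matrix(); T[:3,3]=s['eef_pos']
        T=T@np.array(c['T_tool_cam']); pos,rot=T[:3,3],T[:3,:3]
    else: pos,rot=np.array(c['position']),np.array(c['rotation'])
    f=240/np.tan(np.radians(c['fov_y'])/2)
    return p,d,dict(f=f,cx=c['cx'],cy=c['cy'],pos=pos,rot=rot,c=c)
def ray(C,u,v):
    u,v=np.asarray(u,float),np.asarray(v,float)
    return np.stack([(u-C['cx'])/C['f'],-(v-C['cy'])/C['f'],-np.ones_like(u)],-1)@C['rot'].T
def onplane(C,u,v,z):
    r=ray(C,u,v); return C['pos']+r*((z-C['pos'][2])/r[...,2])[...,None]
def cloud(C,d):
    v,u=np.mgrid[:480,:640]; P=C['pos']+ray(C,u,v)*d[...,None]; P[d==0]=np.nan; return P
def save(n,p): cv2.imwrite('pics/'+n,cv2.cvtColor(p,cv2.COLOR_RGB2BGR))
E
python3 - <<'E'
from h import *
s=observe(); print(s)
for n in ['scene','side','wrist']:
    p,d,C=cam(n); print(n,{k:v for k,v in C['c'].items() if k not in('rotation',)},C['pos'].round(3),C['rot'].round(2).tolist())
    np.savez('/tmp/'+n,p=p,d=d); save(n+'0.png',p)
a,b=[cv2.imread(f'pics/{n}0.png') for n in('scene','side')]
E
```

```text
pics
{'time_s': 0.0, 'qpos': array([ 1.29710889,  0.46941894, -0.04859245,  1.53371927,  0.02414341,
        1.14096641, -0.08230849]), 'joint_vel': array([-0.00097979, -0.00061473,  0.00111211, -0.0011618 ,  0.00022157,
       -0.00105596, -0.00032887]), 'joint_efforts': array([-2.92917202e-04, -5.10311580e+01, -4.67948802e-02, -2.37715244e+01,
        1.06092743e-02,  7.51133513e-03, -8.76560648e-06]), 'eef_pos': array([ 0.16354083, -0.65462747,  0.40366553]), 'tcp_rot': array([-3.13967090e+00,  1.11046797e-04,  2.44827146e-01]), 'contact_force': array([ 0.07679495, -0.08854758,  0.29950032]), 'wrist_torque': array([-0.04258994, -0.02003577,  0.00113734]), 'grip_force': 0.0, 'finger_gap': 0.9967491183842995}
scene {'fov_y': 47.761356194767664, 'cx': 321.8546408685836, 'cy': 230.7527734537947, 'position': array([1.06585999, 0.76786083, 0.82381075])} [1.066 0.768 0.824] [0.87, -0.02, 2.56]
side {'fov_y': 46.003254385032704, 'cx': 316.6558274878202, 'cy': 242.6359223011074, 'position': array([0.04533652, 0.96454798, 0.75432605])} [0.045 0.965 0.754] [1.01, 0.01, -2.65]
wrist {'fov_y': 59.67700390514381, 'cx': 318.4212708433082, 'cy': 236.91895395986288, 'T_tool_cam': array([[-5.16432831e-04,  9.51394715e-01,  3.07973747e-01,
         7.78407324e-02],
       [ 9.99999851e-01,  5.46388518e-04, -1.10346907e-05,
        -2.95605748e-04],
       [-1.78771666e-04,  3.07973695e-01, -9.51394856e-01,
         3.05516356e-02],
       [ 0.00000000e+00,  0.00000000e+00,  0.00000000e+00,
         1.00000000e+00]])} [ 0.239 -0.635  0.373] [[0.24, 0.92, 0.3], [-0.97, 0.23, 0.07], [-0.0, -0.31, 0.95]]
```

```bash
sed -i "s/np.array(c\['rotation'\])/R.from_euler('xyz',c['rotation']).as_matrix()/" h.py
```

```text
(no output)
```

View pics/scene0.png

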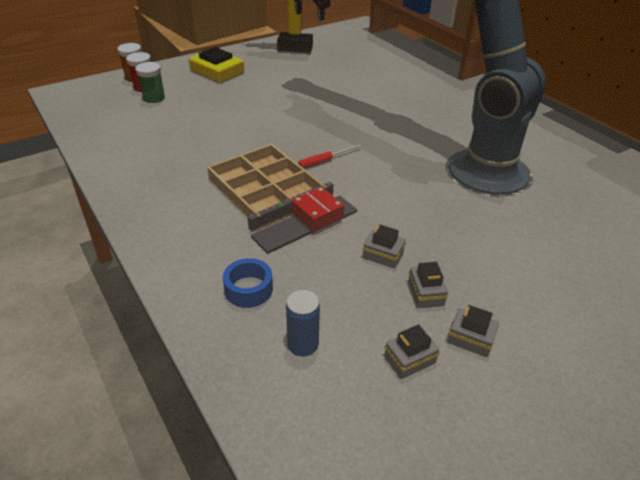

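View pics/side0.png

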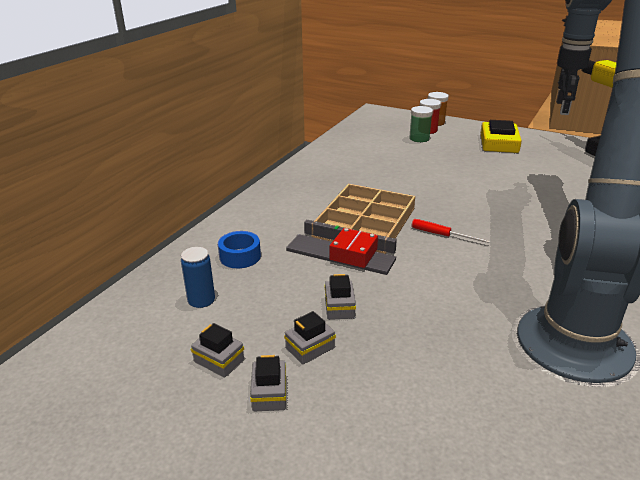

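Both views show four packs (scene: (384,245), (429,283), (474,329), (412,349)), the carrier around (265,180), the red slide at (318,207), the tape at (248,283), the can at (303,322) and the screwdriver at (330,157). The carrier is empty.

```bash
cat > m.py <<'E'
from h import *
def packs(P,p):
    m=(np.abs(P[...,2]-.070)<.008)&(p.max(-1)<70)&(P[...,0]>.1)&(P[...,0]<1.2)
    # include brass: fill holes
    m=cv2.morphologyEx(m.astype(np.uint8),cv2.MORPH_CLOSE,np.ones((5,5)))
    n,l,st,_=cv2.connectedComponentsWithStats(m); out=[]
    for i in range(1,n):
        if st[i,4]<60: continue
        q=P[(l==i)&(np.abs(P[...,2]-.070)<.005)]; q=q[np.isfinite(q[:,0])]
        if len(q)<40: continue
        (c,wh,a)=cv2.minAreaRect((q[:,:2]*1000).astype(np.float32))
        if wh[0]<wh[1]: a+=90; wh=wh[::-1]
        out.append((np.round(c,1).tolist(),np.round(wh,1).tolist(),round((a+90)%180-90,1),round(q[:,2].mean()*1000,1),len(q)))
    return out
E
python3 - <<'E'
from m import *
for n in ['scene','side']:
    p,d,C=cam(n); P=cloud(C,d); print(n)
    for o in packs(P,p): print(' pack',o)
    z=P[...,2]; h=cv2.cvtColor(p,cv2.COLOR_RGB2HSV).astype(int)
    print(' bench z',np.nanmedian(z[300:400,200:600]))
    roi=(P[...,0]>.2)&(P[...,0]<1.1)&(np.abs(P[...,1])<.75)
    def rect(nm,m):
        m=m&roi; k,l,st,_=cv2.connectedComponentsWithStats(m.astype(np.uint8),connectivity=8)
        for i in range(1,k):
            if st[i,4]<25: continue
            q=P[l==i]; print(' ',nm,np.round(st[i]),[np.round(x,3) for x in cv2.minAreaRect((q[:,:2]*1000).astype(np.float32))],'z',q[:,2].mean().round(4))
    rect('wood',(np.abs(z-.04)<.006)&(h[...,0]>8)&(h[...,0]<25)&(h[...,1]>70))
    rect('green',(h[...,0]>40)&(h[...,0]<85)&(h[...,1]>90)&(z<.06))
    rect('redtop',((h[...,0]<6)|(h[...,0]>174))&(h[...,1]>130)&(np.abs(z-.0525)<.005))
    rect('white',(h[...,1]<50)&(h[...,2]>190)&(z<.06)&(z>.03))
    rect('blue',(h[...,0]>100)&(h[...,0]<125)&(h[...,1]>120)&(z>.035))
    rect('red',((h[...,0]<6)|(h[...,0]>174))&(h[...,1]>130)&(z<.06))
    rect('dark',(p.max(-1)<90)&(np.abs(z-.04)<.005))
E
```

```text
scene
 pack ([363.5, -945.8], [102.4, 80.7], -74.7, np.float64(71.2), 258)
 pack ([629.4, -846.4], [67.1, 35.7], -20.6, np.float64(69.6), 68)
 pack ([455.9, 117.4], [42.7, 40.8], -63.2, np.float64(71.4), 256)
 pack ([452.1, 253.7], [44.8, 39.2], 64.8, np.float64(71.5), 343)
 pack ([458.5, 388.5], [44.9, 41.1], -59.7, np.float64(71.7), 397)
 pack ([742.1, 243.2], [55.4, 22.2], -29.6, np.float64(69.7), 113)
 pack ([587.3, 362.0], [45.7, 39.8], -5.1, np.float64(71.3), 486)
 bench z 0.0024228841845427285
  wood [ 208  144  119   73 1452] [array([ 553.628, -242.827]), array([203.231, 253.102]), np.float64(3.052)] z 0.0399
  wood [364 246  18   8  28] [array([486.431, 115.059]), array([ 4.814, 39.001]), np.float64(29.834)] z 0.0362
  wood [472 340  19   8  26] [array([471.246, 420.51 ]), array([ 4.579, 33.19 ]), np.float64(32.517)] z 0.0362
  redtop [309 188  35  25 348] [array([482.459, -72.177]), array([41.706, 93.771]), np.float64(3.597)] z 0.0544
  redtop [292 194  37  27 445] [array([531.776, -68.907]), array([45.265, 92.303]), np.float64(2.699)] z 0.0537
  blue [223 259  49  37 686] 
[... 2431 characters left out ...]
7.548]), np.float64(4.132)] z 0.0383
  dark [366 237  30  21  81] [array([455.185, -96.04 ]), array([103.207,  38.727]), np.float64(66.44)] z 0.0393
  dark [186 283  27  13 108] [array([715.468, 238.986]), array([55.536, 25.285]), np.float64(45.919)] z 0.0402
  dark [327 303  28   4  69] [array([432.449, 145.282]), array([54.992,  6.863]), np.float64(30.043)] z 0.039
  dark [285 332  50  19 135] [array([436.054, 270.442]), array([93.078, 44.327]), np.float64(28.751)] z 0.039
  dark [192 344  51  20 139] [array([569.993, 379.003]), array([92.185, 46.58 ]), np.float64(32.988)] z 0.039
  dark [251 393  34   5  93] [array([435.067, 419.072]), array([55.126,  5.006]), np.float64(30.596)] z 0.0387
```

Request:
{"fn": "carry_out", "kwargs": {
  "motion": [
    [487, -399, 0, 0, 0, -1.382, 1],
    [487, -399, 0, 0, 0, -1.382, 1],
    [487, -399, 0, 0, 0, -1.382, 1],
    [487, -399, 0, 0, 0, -1.382, 1],
    [487, -399, 0, 0, 0, -1.382, 1],
    [487, -399, 0, 0, 0, -1.382, 1],
    [487, -399, 0, 0, 0, -1.382, 1],
    [487, -399, 0, 0, 0, -1.382, 1],
    [487, -399, 0, 0, 0, -1.382, 1],
    [487, -399, 0, 0, 0, -1.382, 1],
    [487, -399, 0, 0, 0, -1.382, 1],
    [487, -399, 0, 0, 0, -1.382, 1],
    [487, -399, 0, 0, 0, -1.382, 1],
    [487, -399, 0, 0, 0, -1.382, 1],
    [487, -399, 0, 0, 0, -1.382, 1],
    [487, -399, 0, 0, 0, -1.382, 1],
    [487, -399, 0, 0, 0, -1.382, 1],
    [487, -399, 0, 0, 0, -1.382, 1],
    [487, -399, 0, 0, 0, -1.382, 1],
    [487, -399, 0, 0, 0, -1.382, 1]
  ]
}}

```text
time_s: 1.92
eef_pos: [0.5386, -0.1517, 0.4045]
tcp_rot: [-3.141, 0.001, 1.623]
contact_force: [-0.2, -0.2, 0.2]
finger_gap: 0.997
grip_force: 0.0
```

Run:
```python
from m import *
s=observe(); print(s['eef_pos'],s['tcp_rot'],s['qpos'].round(2))
p,d,C=cam('wrist'); save('w1.png',p); P=cloud(C,d); np.savez('/tmp/w1',p=p,P=P)
print(d[240,320], np.nanmedian(P[...,2]))
```

```text
[ 0.53856428 -0.15170579  0.40453447] [-3.14073712e+00  9.08122098e-04  1.62335336e+00] [ 0.65  0.34 -0.56  1.79  0.2   1.08  0.06]
0.3864283 0.0015723480727594108
```

View pics/w1.png

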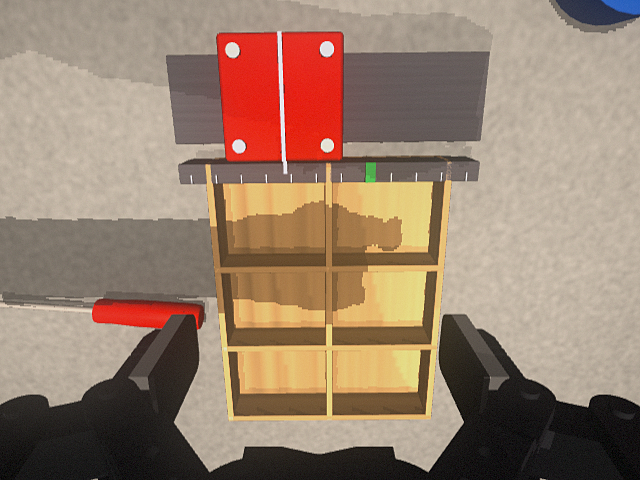

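Wrist view: carrier with centre divider at (329,269)/(330,348), front wall at row 416, slide pointer tip at (285,170), green mark at (371,172), screwdriver handle tip at (203,315) just left of the carrier.

Run:
```python
from m import *
z=np.load('/tmp/w1.npz'); p,P=z['p'],z['P']
s=observe();C=vision.get_calibration('wrist')
T=np.eye(4); T[:3,:3]=R.from_euler('xyz',s['tcp_rot']).as_matrix(); T[:3,3]=s['eef_pos'];T=T@C['T_tool_cam']
C=dict(f=240/np.tan(np.radians(C['fov_y'])/2),cx=C['cx'],cy=C['cy'],pos=T[:3,3],rot=T[:3,:3])
pts=dict(div_top=(327.5,181),d1=(329,269),d2=(330,348),d3=(330.5,416),L1=(217,269),L2=(223,348),R1=(441,269),R2=(436,348),bl=(230,416),br=(432,416))
for k,v in pts.items(): print(k,(onplane(C,*v,.04)*1000).round(1)[:2])
h=cv2.cvtColor(p,cv2.COLOR_RGB2HSV).astype(int)
g=(h[...,0]>40)&(h[...,0]<85)&(h[...,1]>90); g[:140]=0;g[200:]=0
v,u=np.nonzero(g); print('green',u.mean(),v.mean(),u.min(),u.max(),v.min(),v.max(),(onplane(C,u.mean(),v.mean(),.04)*1000).round(1))
w=(h[...,1]<60)&(h[...,2]>200); w[:162]=0; w[178:]=0; w[:,:275]=0;w[:,296:]=0
v,u=np.nonzero(w); print('ptr',len(u),[(r,u[v==r].mean()) for r in sorted(set(v))],(onplane(C,u.mean(),v.max(),.042)*1000).round(1))
r=((h[...,0]<6)|(h[...,0]>174))&(h[...,1]>130); r[165:]=0
v,u=np.nonzero(r); print('red',cv2.minAreaRect((P[v,u][P[v,u][:,2]>.047][:,:2]*1000).astype(np.float32)), 'z',np.median(P[v,u,2]))
# wood wall-top
m=(np.abs(P[...,2]-.0405)<.003)&(h[...,0]>8)&(h[...,0]<28); v,u=np.nonzero(m); q=P[v,u]
print('wood',cv2.minAreaRect((q[:,:2]*1000).astype(np.float32)),len(q))
```

```text
div_top [ 543.5 -133.3]
d1 [ 549.3 -209.4]
d2 [ 554.9 -287.3]
d3 [ 560.  -363.3]
L1 [ 453.  -214.5]
L2 [ 456.8 -292.6]
R1 [ 645.4 -204.3]
R2 [ 651.9 -282.1]
bl [ 462.2 -368.6]
br [ 658.6 -357.9]
green 370.1509433962264 171.8066037735849 365 375 162 182 [ 577.1 -124.2   40. ]
ptr 42 [(np.int64(162), np.float64(285.0)), (np.int64(163), np.float64(284.5)), (np.int64(164), np.float64(284.5)), (np.int64(165), np.float64(285.0)), (np.int64(166), np.float64(285.0)), (np.int64(167), np.float64(285.0)), (np.int64(168), np.float64(285.0)), (np.int64(169), np.float64(285.0)), (np.int64(170), np.float64(285.0)), (np.int64(171), np.float64(285.0)), (np.int64(172), np.float64(285.0)), (np.int64(173), np.float64(285.0)), (np.int64(174), np.float64(291.0)), (np.int64(175), np.float64(291.0)), (np.int64(176), np.float64(291.0)), (np.int64(177), np.float64(291.0))] [ 509.8 -131.5   42. ]
red ((505.67388916015625, -72.80577087402344), (89.85352325439453, 89.65979766845703), 3.3716938495635986) z nan
wood ((551.109375, -243.35714721679688), (240.12860107421875, 251.05990600585938), 3.615330457687378) 11296
```

Request:
{"fn": "carry_out", "kwargs": {
  "motion": [
    [463, -14, 0, 0, 0, 0, 1],
    [463, -14, 0, 0, 0, 0, 1],
    [463, -14, 0, 0, 0, 0, 1],
    [463, -14, 0, 0, 0, 0, 1],
    [463, -14, 0, 0, 0, 0, 1],
    [463, -14, 0, 0, 0, 0, 1],
    [463, -14, 0, 0, 0, 0, 1],
    [463, -14, 0, 0, 0, 0, 1],
    [463, -14, 0, 0, 0, 0, 1],
    [463, -14, 0, 0, 0, 0, 1],
    [463, -14, 0, 0, 0, 0, 1],
    [463, -14, 0, 0, 0, 0, 1],
    [463, -14, 0, 0, 0, 0, 1],
    [463, -14, 0, 0, 0, 0, 1],
    [463, -14, 0, 0, 0, 0, 1],
    [463, -14, 0, 0, 0, 0, 1]
  ]
}}

```text
time_s: 3.3
eef_pos: [0.5005, 0.3094, 0.4046]
tcp_rot: [3.141, 0.002, 1.623]
contact_force: [0.2, -0.4, -0.6]
finger_gap: 1.004
grip_force: 0.0
```

```bash
cat >> m.py <<'E'
def feet(P):
    # whole pack from foot top (z 38..80), boundary rect of foot 78x58
    m=((P[...,2]>.038)&(P[...,2]<.080)&(P[...,0]>.3)&(P[...,1]>-.02)).astype(np.uint8)
    n,l,st,_=cv2.connectedComponentsWithStats(m); out=[]
    for i in range(1,n):
        if st[i,4]<400: continue
        q=P[(l==i)]; q=q[(q[:,2]>.040)&(q[:,2]<.049)]
        if len(q)<100: continue
        c,wh,a=cv2.minAreaRect((q[:,:2]*1000).astype(np.float32))
        if wh[0]<wh[1]: a+=90; wh=wh[::-1]
        out.append((np.round(c,1).tolist(),np.round(wh,1).tolist(),round((a+90)%180-90,1)))
    return out
def go(x,y,z,yaw):
    "delta in tool mm/rad to target (mm, deg)"
    s=observe(); M=R.from_euler('xyz',s['tcp_rot']); t=np.array([x,y,z])-s['eef_pos']*1000
    tgt=R.from_euler('xyz',[np.pi,0,np.radians(yaw)])
    print('go',M.inv().apply(t).round(0),(M.inv()*tgt).as_rotvec().round(3))
E
python3 - <<'E'
from m import *
s=observe(); print(s['eef_pos'],s['tcp_rot'],s['qpos'].round(2))
p,d,C=cam('wrist'); save('w2.png',p); P=cloud(C,d)
for o in packs(P,p): print('tower',o)
for o in feet(P): print('foot',o)
E
```

```text
[0.50053746 0.3094232  0.40455832] [3.14131409e+00 1.50946174e-03 1.62283467e+00] [-0.09  0.42 -0.71  1.72  0.3   1.12 -0.84]
tower ([455.8, 387.1], [45.2, 39.8], -59.2, np.float64(69.4), 314)
tower ([584.0, 360.2], [46.0, 39.3], -5.6, np.float64(70.0), 3443)
tower ([448.6, 251.7], [46.9, 39.8], 65.0, np.float64(70.2), 2537)
tower ([714.3, 234.3], [57.5, 24.3], 61.8, np.float64(70.1), 627)
tower ([452.3, 113.9], [46.4, 40.4], -58.5, np.float64(70.0), 2008)
foot ([455.5, 387.2], [78.2, 58.1], -59.2)
foot ([584.2, 360.5], [77.9, 58.0], -5.5)
foot ([448.5, 251.6], [78.0, 57.7], 64.6)
foot ([717.6, 235.4], [59.0, 28.2], 53.5)
foot ([452.2, 113.9], [77.7, 58.4], -59.2)
```

View pics/w2.png

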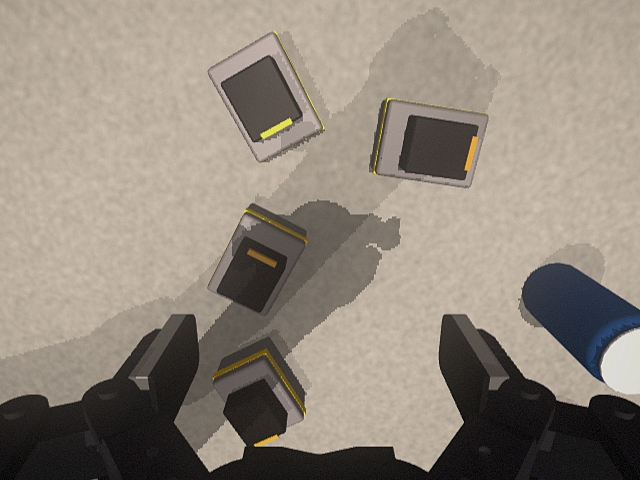

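The four packs are at (265,98), (435,145), (258,255), (260,400), clear of the can on the right.

Request:
{"fn": "carry_out", "kwargs": {
  "motion": [
    [40, 74, 40, 0, 0, 0.1, 1],
    [47, 86, 80, 0, 0, 0.148, 1],
    [47, 86, 120, 0, 0, 0.148, 1],
    [47, 86, 150, 0, 0, 0.148, 1],
    [47, 86, 170, 0, 0, 0.148, 1],
    [47, 86, 185, 0, 0, 0.148, 1],
    [47, 86, 185, 0, 0, 0.148, 1],
    [47, 86, 185, 0, 0, 0.148, 1],
    [47, 86, 185, 0, 0, 0.148, 0],
    [47, 86, 185, 0, 0, 0.148, 0],
    [47, 86, 185, 0, 0, 0.148, 0],
    [47, 86, 185, 0, 0, 0.148, 0],
    [47, 86, 185, 0, 0, 0.148, 0],
    [47, 86, 185, 0, 0, 0.148, 0],
    [47, 86, 175, 0, 0, 0.148, 0],
    [47, 86, 155, 0, 0, 0.148, 0],
    [47, 86, 125, 0, 0, 0.148, 0],
    [47, 86, 95, 0, 0, 0.148, 0],
    [47, 86, 95, 0, 0, 0.148, 0]
  ]
}}

```text
time_s: 4.93
eef_pos: [0.5835, 0.365, 0.3165]
tcp_rot: [3.134, -0.007, 1.479]
contact_force: [1.7, 1.3, -2.6]
finger_gap: 0.522
grip_force: 63.3
```

Run:
```python
from m import *
s=observe(); print(s['eef_pos'],s['tcp_rot'],s['finger_gap'],s['grip_force'],s['contact_force'])
go(600,-245,310,93.4)
```

```text
[0.58345261 0.36500492 0.31648162] [ 3.13388465 -0.00707732  1.47881124] 0.5218893776965129 63.3199667930603 [ 1.67597512  1.33798801 -2.596729  ]
go [-606.   72.    3.] [ 0.008 -0.006 -0.151]
```

Request:
{"fn": "carry_out", "kwargs": {
  "motion": [
    [-30, 4, 0, 0, 0, 0, 0],
    [-66, 8, 0, 0, 0, -0.155, 0],
    [-104, 12, 0, 0, 0, -0.155, 0],
    [-142, 17, 0, 0, 0, -0.155, 0],
    [-180, 22, 0, 0, 0, -0.155, 0],
    [-218, 26, 0, 0, 0, -0.155, 0],
    [-256, 31, 0, 0, 0, -0.155, 0],
    [-294, 36, 0, 0, 0, -0.155, 0],
    [-332, 41, 0, 0, 0, -0.155, 0],
    [-370, 45, 0, 0, 0, -0.155, 0],
    [-408, 50, 0, 0, 0, -0.155, 0],
    [-446, 55, 0, 0, 0, -0.155, 0],
    [-484, 60, 0, 0, 0, -0.155, 0],
    [-522, 64, 0, 0, 0, -0.155, 0],
    [-556, 68, 0, 0, 0, -0.155, 0],
    [-580, 71, 0, 0, 0, -0.155, 0],
    [-602, 74, 0, 0, 0, -0.155, 0],
    [-602, 74, 0, 0, 0, -0.155, 0],
    [-602, 74, 0, 0, 0, -0.155, 0]
  ]
}}

```text
time_s: 6.52
eef_pos: [0.6, -0.2447, 0.3083]
tcp_rot: [-3.139, -0.001, 1.63]
contact_force: [-0.4, 1.7, -5.0]
finger_gap: 0.524
grip_force: 63.2
```

Run:
```python
from m import *
p,d,C=cam('wrist');save('w3.png',p)
s=observe(); print(s['eef_pos'],s['tcp_rot'],s['finger_gap'],s['grip_force'],s['contact_force'])
go(600,-245,226,93.4)
```

```text
[ 0.60040486 -0.24263224  0.30866596] [-3.13965099e+00 -1.56836865e-03  1.63301232e+00] 0.5224307830599346 63.17138671875 [-0.72050983  0.9796784  -4.75338501]
go [-2. -0. 83.] [-0.002 -0.002  0.003]
```

View pics/w3.png

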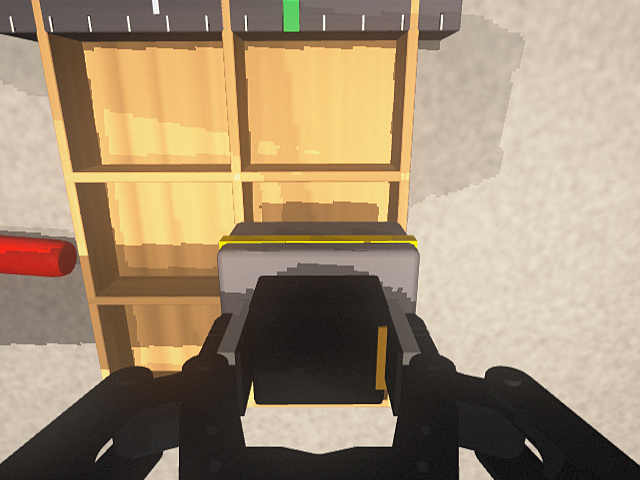

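The pack hangs upright over its well (foot at (318,260), divider cross at (235,176)). Lowering.

Request:
{"fn": "carry_out", "kwargs": {
  "motion": [
    [-1, 0, 25, 0, 0, 0, 0],
    [-1, 0, 45, 0, 0, 0, 0],
    [-1, 0, 60, 0, 0, 0, 0],
    [-1, 0, 70, 0, 0, 0, 0],
    [-1, 0, 77, 0, 0, 0, 0],
    [-1, 0, 81, 0, 0, 0, 0],
    [-1, 0, 82, 0, 0, 0, 0],
    [-1, 0, 82, 0, 0, 0, 0],
    [-1, 0, 82, 0, 0, 0, 0.5],
    [-1, 0, 82, 0, 0, 0, 1],
    [-1, 0, 82, 0, 0, 0, 1],
    [-1, 0, 82, 0, 0, 0, 1],
    [-1, 0, 82, 0, 0, 0, 1],
    [-1, 0, 70, 0, 0, 0, 1],
    [-1, 0, 40, 0, 0, 0, 1],
    [-1, 0, 0, 0, 0, 0, 1],
    [-1, 0, -40, 0, 0, 0, 1],
    [-1, 0, -80, 0, 0, 0, 1],
    [-1, 0, -90, 0, 0, 0, 1]
  ]
}}

```text
time_s: 8.15
eef_pos: [0.6027, -0.2432, 0.4085]
tcp_rot: [3.13, 0.005, 1.634]
contact_force: [0.8, 0.4, 0.2]
finger_gap: 1.005
grip_force: 0.0
```

```bash
cat >> m.py <<'E'
def allp(P):
    m=((P[...,2]>.041)&(P[...,2]<.090)&(P[...,0]>.3)&(P[...,0]<.9)).astype(np.uint8)
    n,l,st,_=cv2.connectedComponentsWithStats(m)
    for i in range(1,n):
        if st[i,4]<400: continue
        q=P[l==i]; zt=np.percentile(q[:,2],97); q=q[(q[:,2]>zt-.005)]
        c,wh,a=cv2.minAreaRect((q[:,:2]*1000).astype(np.float32)); print('top',np.round(c,1),np.round(wh,1),round(a,1),'z',round(zt*1000,1),len(q))
E
python3 - <<'E'
from m import *
p,d,C=cam('wrist');P=cloud(C,d);allp(P)
s=observe(); print(s['eef_pos'],s['tcp_rot'],s['finger_gap'],s['grip_force'],s['contact_force'])
p,d,C=cam('side');
for o in feet(cloud(C,d)): print(o)
go(456,387,330,30.8)
E
```

```text
top [ 508.8 -111.2] [89.4 12.7] 3.8 z 55.9 2524
top [ 601.  -246.8] [46.4 40.4] 3.3 z 77.3 3214
[ 0.60261422 -0.24321549  0.40788084] [3.12996412 0.00507996 1.6337383 ] 0.9979386748447794 0.0 [ 1.30879576 -0.63302065  1.07149988]
([748.7, 47.7], [102.8, 97.2], -54.3)
([450.2, 113.8], [84.6, 57.8], -58.4)
([447.4, 251.4], [78.7, 60.3], 64.6)
([455.4, 386.5], [83.1, 57.1], -59.4)
go [ 639. -107.   72.] [ 9.000e-03 -1.000e-03  1.096e+00]
```

Request:
{"fn": "carry_out", "kwargs": {
  "motion": [
    [38, -6, 0, 0, 0, 0.11, 1],
    [76, -13, 0, 0, 0, 0.22, 1],
    [114, -19, 0, 0, 0, 0.33, 1],
    [152, -25, 0, 0, 0, 0.44, 1],
    [190, -32, 0, 0, 0, 0.55, 1],
    [228, -38, 0, 0, 0, 0.66, 1],
    [266, -44, 10, 0, 0, 0.77, 1],
    [304, -51, 20, 0, 0, 0.88, 1],
    [342, -57, 30, 0, 0, 0.99, 1],
    [380, -63, 40, 0, 0, 1.093, 1],
    [418, -70, 50, 0, 0, 1.093, 1],
    [456, -76, 60, 0, 0, 1.093, 1],
    [494, -82, 72, 0, 0, 1.093, 1],
    [532, -89, 72, 0, 0, 1.093, 1],
    [570, -95, 72, 0, 0, 1.093, 1],
    [605, -101, 72, 0, 0, 1.093, 1],
    [630, -105, 72, 0, 0, 1.093, 1],
    [639, -107, 72, 0, 0, 1.093, 1],
    [639, -107, 72, 0, 0, 1.093, 1],
    [639, -107, 72, 0, 0, 1.093, 1]
  ]
}}

```text
time_s: 9.92
eef_pos: [0.4542, 0.3863, 0.3266]
tcp_rot: [3.14, 0.002, 0.541]
contact_force: [0.9, -0.4, -0.6]
finger_gap: 1.001
grip_force: 0.0
```

Run:
```python
from m import *
s=observe(); print(s['eef_pos'],s['tcp_rot'])
p,d,C=cam('wrist');P=cloud(C,d);allp(P)
for o in feet(P): print(o)
go(455.5,387.2,220,30.8)
```

```text
[0.45421392 0.38628535 0.32663586] [3.14004936e+00 2.25450733e-03 5.40866135e-01]
top [456.2 387. ] [40.1 46.6] 30.9 z 71.4 5415
top [460.8 246.8] [49.7 20.9] 75.2 z 71.2 1666
top [462.8 134.5] [ 2.2 16.4] 28.3 z 51.8 103
([456.2, 387.2], [78.3, 57.6], -59.3)
([449.0, 252.0], [78.2, 57.9], 64.7)
([460.3, 144.0], [41.9, 21.3], -41.3)
go [  2.  -1. 107.] [0.002 0.002 0.001]
```

Request:
{"fn": "carry_out", "kwargs": {
  "motion": [
    [2, 0, 38, 0, 0, 0, 1],
    [2, 0, 70, 0, 0, 0, 1],
    [2, 0, 92, 0, 0, 0, 1],
    [2, 0, 107, 0, 0, 0, 1],
    [2, 0, 107, 0, 0, 0, 1],
    [2, 0, 107, 0, 0, 0, 1],
    [2, 0, 107, 0, 0, 0, 0],
    [2, 0, 107, 0, 0, 0, 0],
    [2, 0, 107, 0, 0, 0, 0],
    [2, 0, 107, 0, 0, 0, 0],
    [2, 0, 107, 0, 0, 0, 0],
    [2, 0, 107, 0, 0, 0, 0],
    [2, 0, 97, 0, 0, 0, 0],
    [2, 0, 77, 0, 0, 0, 0],
    [2, 0, 50, 0, 0, 0, 0],
    [2, 0, 25, 0, 0, 0, 0],
    [2, 0, 12, 0, 0, 0, 0],
    [2, 0, 12, 0, 0, 0, 0]
  ]
}}

```text
time_s: 11.47
eef_pos: [0.4561, 0.3891, 0.3189]
tcp_rot: [-3.141, -0.006, 0.541]
contact_force: [0.9, 1.5, -3.9]
finger_gap: 0.528
grip_force: 62.2
```

Run:
```python
from m import *
s=observe(); print(s['eef_pos'],s['tcp_rot'],s['contact_force'])
go(504,-251,312,93.4)
```

```text
[0.45613541 0.38910258 0.31888671] [-3.14058784 -0.00580291  0.54087797] [ 0.93013194  1.46843188 -3.85968877]
go [-289.  573.    5.] [ 0.002 -0.006 -1.089]
```

Request:
{"fn": "carry_out", "kwargs": {
  "motion": [
    [-12, 24, -10, 0, 0, 0, 0],
    [-29, 58, -10, 0, 0, -0.05, 0],
    [-46, 92, -10, 0, 0, -0.15, 0],
    [-63, 126, -10, 0, 0, -0.25, 0],
    [-80, 160, -10, 0, 0, -0.35, 0],
    [-97, 194, -10, 0, 0, -0.45, 0],
    [-114, 228, -10, 0, 0, -0.55, 0],
    [-131, 262, -10, 0, 0, -0.65, 0],
    [-148, 296, -10, 0, 0, -0.75, 0],
    [-165, 330, -10, 0, 0, -0.85, 0],
    [-182, 364, -10, 0, 0, -0.95, 0],
    [-200, 398, -5, 0, 0, -1.05, 0],
    [-217, 432, 0, 0, 0, -1.089, 0],
    [-234, 466, 0, 0, 0, -1.089, 0],
    [-251, 500, 0, 0, 0, -1.089, 0],
    [-268, 534, 0, 0, 0, -1.089, 0],
    [-280, 558, 0, 0, 0, -1.089, 0],
    [-288, 572, 0, 0, 0, -1.089, 0],
    [-288, 572, 0, 0, 0, -1.089, 0],
    [-288, 572, 0, 0, 0, -1.089, 0]
  ]
}}

```text
time_s: 13.13
eef_pos: [0.5025, -0.2513, 0.3139]
tcp_rot: [-3.139, -0.002, 1.627]
contact_force: [-1.1, 2.0, -3.9]
finger_gap: 0.521
grip_force: 62.7
```

Run:
```python
from m import *
p,d,C=cam('wrist');P=cloud(C,d);
m=(P[...,2]>.03)&(P[...,2]<.30); print('low z of held', [np.round(x,1) for x in np.nanpercentile(P[250:380,220:420][...,2]*1000,[5,50,95])])
s=observe(); print(s['eef_pos'],s['tcp_rot'],s['finger_gap'],s['grip_force'],s['contact_force'])
for o in packs(P,p):print(o)
go(504,-251,228,93.4)
```

```text
low z of held [np.float64(135.2), np.float64(161.3), np.float64(179.6)]
[ 0.50284465 -0.24980177  0.31432217] [-3.13944950e+00 -2.18051770e-03  1.62991462e+00] 0.5230486257724685 62.7217161655426 [ 0.36744106 -0.45875273 -3.36496963]
([591.0, -227.7], [20.0, 1.2], 5.1, np.float64(70.8), 142)
([577.5, -238.9], [21.7, 2.4], 88.1, np.float64(70.3), 232)
go [-1.  1. 86.] [-0.002 -0.002 -0.   ]
```

Request:
{"fn": "carry_out", "kwargs": {
  "motion": [
    [-1, 1, 25, 0, 0, 0, 0],
    [-1, 1, 48, 0, 0, 0, 0],
    [-1, 1, 64, 0, 0, 0, 0],
    [-1, 1, 74, 0, 0, 0, 0],
    [-1, 1, 81, 0, 0, 0, 0],
    [-1, 1, 85, 0, 0, 0, 0],
    [-1, 1, 86, 0, 0, 0, 0],
    [-1, 1, 86, 0, 0, 0, 0],
    [-1, 1, 86, 0, 0, 0, 0.5],
    [-1, 1, 86, 0, 0, 0, 1],
    [-1, 1, 86, 0, 0, 0, 1],
    [-1, 1, 86, 0, 0, 0, 1],
    [-1, 1, 86, 0, 0, 0, 1],
    [-1, 1, 74, 0, 0, 0, 1],
    [-1, 1, 44, 0, 0, 0, 1],
    [-1, 1, 4, 0, 0, 0, 1],
    [-1, 1, -36, 0, 0, 0, 1],
    [-1, 1, -76, 0, 0, 0, 1],
    [-1, 1, -86, 0, 0, 0, 1],
    [-1, 1, -86, 0, 0, 0, 1]
  ]
}}

```text
time_s: 14.85
eef_pos: [0.5056, -0.2509, 0.4067]
tcp_rot: [3.134, 0.005, 1.63]
contact_force: [0.3, -0.1, 0.5]
finger_gap: 1.001
grip_force: 0.0
```

Run:
```python
from m import *
p,d,C=cam('wrist');P=cloud(C,d);allp(P)
s=observe(); print(s['eef_pos'],s['tcp_rot'],s['finger_gap'])
p,d,C=cam('side');
for o in feet(cloud(C,d)): print(o)
go(448.7,251.8,330,154.6)
```

```text
top [ 508.4 -112.3] [89.1 11.2] 3.3 z 55.1 2269
top [ 504.3 -251.5] [46.6 39.6] 3.4 z 77.4 3236
top [ 601.  -246.9] [47.1 40.6] 3.6 z 77.1 3330
[ 0.50471619 -0.25104617  0.40395246] [3.13835358e+00 2.66942695e-03 1.62968580e+00] 0.9985857144988228
([750.2, 47.0], [103.2, 98.3], -67.7)
([450.4, 113.8], [82.2, 58.0], -59.7)
([448.1, 251.6], [78.8, 61.4], 64.9)
go [505. -26.  72.] [-0.000e+00  1.000e-03 -1.069e+00]
```

Request:
{"fn": "carry_out", "kwargs": {
  "motion": [
    [38, -2, 0, 0, 0, -0.1, 1],
    [76, -4, 0, 0, 0, -0.2, 1],
    [114, -6, 0, 0, 0, -0.3, 1],
    [152, -8, 0, 0, 0, -0.4, 1],
    [190, -10, 0, 0, 0, -0.5, 1],
    [228, -12, 0, 0, 0, -0.6, 1],
    [266, -14, 10, 0, 0, -0.7, 1],
    [304, -16, 20, 0, 0, -0.8, 1],
    [342, -18, 30, 0, 0, -0.9, 1],
    [380, -20, 40, 0, 0, -1.0, 1],
    [418, -22, 50, 0, 0, -1.069, 1],
    [456, -24, 60, 0, 0, -1.069, 1],
    [490, -26, 72, 0, 0, -1.069, 1],
    [505, -26, 72, 0, 0, -1.069, 1],
    [505, -26, 72, 0, 0, -1.069, 1],
    [505, -26, 72, 0, 0, -1.069, 1]
  ]
}}

```text
time_s: 16.28
eef_pos: [0.448, 0.2515, 0.3282]
tcp_rot: [-3.139, -0.002, 2.701]
contact_force: [0.7, -0.5, 0.3]
finger_gap: 1.003
grip_force: 0.0
```

Run:
```python
from m import *
s=observe(); print(s['eef_pos'],s['tcp_rot'],s['qpos'].round(2))
p,d,C=cam('wrist');P=cloud(C,d)
for o in feet(P): print(o)
go(448.7,251.8,220,154.6)
```

```text
[0.44804479 0.25148119 0.32816996] [-3.13902016e+00 -2.29206872e-03  2.70147721e+00] [ 0.2   0.49 -1.02  1.95  0.5   0.98  0.07]
([447.5, 251.4], [78.2, 57.7], 64.7)
([451.5, 113.4], [78.7, 58.1], -59.2)
go [  0.   2. 108.] [-0.003 -0.001  0.001]
```

Request:
{"fn": "carry_out", "kwargs": {
  "motion": [
    [0, 0, 38, 0, 0, 0, 1],
    [0, 0, 70, 0, 0, 0, 1],
    [0, 0, 92, 0, 0, 0, 1],
    [0, 0, 108, 0, 0, 0, 1],
    [0, 0, 108, 0, 0, 0, 1],
    [0, 0, 108, 0, 0, 0, 1],
    [0, 0, 108, 0, 0, 0, 0],
    [0, 0, 108, 0, 0, 0, 0],
    [0, 0, 108, 0, 0, 0, 0],
    [0, 0, 108, 0, 0, 0, 0],
    [0, 0, 108, 0, 0, 0, 0],
    [0, 0, 108, 0, 0, 0, 0],
    [0, 0, 98, 0, 0, 0, 0],
    [0, 0, 78, 0, 0, 0, 0],
    [0, 0, 50, 0, 0, 0, 0],
    [0, 0, 25, 0, 0, 0, 0],
    [0, 0, 5, 0, 0, 0, 0],
    [0, 0, 5, 0, 0, 0, 0],
    [0, 0, 5, 0, 0, 0, 0]
  ]
}}

```text
time_s: 17.92
eef_pos: [0.4487, 0.2511, 0.3254]
tcp_rot: [3.141, 0.002, 2.698]
contact_force: [-0.7, 0.2, -5.4]
finger_gap: 0.523
grip_force: 62.6
```

Run:
```python
from m import *
s=observe(); print(s['eef_pos'],s['tcp_rot'],s['contact_force'])
go(604.5,-323,320,93.4)
```

```text
[0.4486596  0.25110623 0.32535275] [3.14080591e+00 1.62029228e-03 2.69841977e+00] [-0.70016324  0.22299627 -5.4488119 ]
go [-387. -452.    6.] [2.000e-03 1.000e-03 1.068e+00]
```

Request:
{"fn": "carry_out", "kwargs": {
  "motion": [
    [-15, -17, 0, 0, 0, 0, 0],
    [-37, -43, 0, 0, 0, 0.05, 0],
    [-59, -69, 0, 0, 0, 0.15, 0],
    [-82, -95, 0, 0, 0, 0.25, 0],
    [-104, -121, 0, 0, 0, 0.35, 0],
    [-126, -147, 0, 0, 0, 0.45, 0],
    [-149, -173, 0, 0, 0, 0.55, 0],
    [-171, -199, 0, 0, 0, 0.65, 0],
    [-193, -225, 0, 0, 0, 0.75, 0],
    [-216, -252, 0, 0, 0, 0.85, 0],
    [-238, -278, 0, 0, 0, 0.95, 0],
    [-260, -304, 0, 0, 0, 1.05, 0],
    [-283, -330, 0, 0, 0, 1.068, 0],
    [-305, -356, 0, 0, 0, 1.068, 0],
    [-328, -383, 0, 0, 0, 1.068, 0],
    [-350, -409, 0, 0, 0, 1.068, 0],
    [-372, -434, 0, 0, 0, 1.068, 0],
    [-387, -452, 0, 0, 0, 1.068, 0],
    [-387, -452, 0, 0, 0, 1.068, 0],
    [-387, -452, 0, 0, 0, 1.068, 0]
  ]
}}

```text
time_s: 19.58
eef_pos: [0.6037, -0.325, 0.3214]
tcp_rot: [-3.137, -0.002, 1.627]
contact_force: [-0.2, 1.9, -3.6]
finger_gap: 0.526
grip_force: 62.7
```

Run:
```python
from m import *
p,d,C=cam('wrist');P=cloud(C,d);allp(P)
s=observe(); print(s['eef_pos'],s['tcp_rot'],s['finger_gap'],s['grip_force'],s['contact_force'])
print('held', [np.round(x,1) for x in np.nanpercentile(P[250:380,220:420][...,2]*1000,[5,50,95])])
go(604.5,-323,228,93.4)
```

```text
top [ 504.7 -251.7] [47.1 39.7] 3.2 z 77.5 7968
top [ 601.3 -246.8] [46.6 39.8] 3.5 z 77.4 7967
[ 0.60407193 -0.32278514  0.32195358] [-3.13765816e+00 -2.94878196e-03  1.63044515e+00] 0.5238769498998705 62.668962478637695 [-0.17487182  1.07082742 -4.17611814]
held [np.float64(141.9), np.float64(168.0), np.float64(187.1)]
go [-1.  1. 94.] [-0.004 -0.003  0.   ]
```

Request:
{"fn": "carry_out", "kwargs": {
  "motion": [
    [-1, 1, 30, 0, 0, 0, 0],
    [-1, 1, 54, 0, 0, 0, 0],
    [-1, 1, 72, 0, 0, 0, 0],
    [-1, 1, 82, 0, 0, 0, 0],
    [-1, 1, 89, 0, 0, 0, 0],
    [-1, 1, 93, 0, 0, 0, 0],
    [-1, 1, 93, 0, 0, 0, 0],
    [-1, 1, 93, 0, 0, 0, 0],
    [-1, 1, 93, 0, 0, 0, 0.5],
    [-1, 1, 93, 0, 0, 0, 1],
    [-1, 1, 93, 0, 0, 0, 1],
    [-1, 1, 93, 0, 0, 0, 1],
    [-1, 1, 93, 0, 0, 0, 1],
    [-1, 1, 80, 0, 0, 0, 1],
    [-1, 1, 50, 0, 0, 0, 1],
    [-1, 1, 10, 0, 0, 0, 1],
    [-1, 1, -30, 0, 0, 0, 1],
    [-1, 1, -70, 0, 0, 0, 1],
    [-1, 1, -80, 0, 0, 0, 1],
    [-1, 1, -80, 0, 0, 0, 1]
  ]
}}

```text
time_s: 21.3
eef_pos: [0.6068, -0.3234, 0.4112]
tcp_rot: [3.133, 0.005, 1.631]
contact_force: [-0.5, 0.6, -0.1]
finger_gap: 1.001
grip_force: 0.0
```

Run:
```python
from m import *
p,d,C=cam('wrist');P=cloud(C,d);allp(P)
s=observe(); print(s['eef_pos'],s['tcp_rot'],s['finger_gap'])
p,d,C=cam('side');
for o in feet(cloud(C,d)): print(o)
go(452,113.7,330,30.8)
```

```text
top [ 504.3 -252. ] [47.  39.7] 3.5 z 77.5 4085
top [ 601.2 -246.9] [46.6 39.9] 3.4 z 77.4 4035
top [ 605.9 -323.7] [46.6 40.4] 3.4 z 77.3 3198
[ 0.606126   -0.3235331   0.40783148] [3.13734590e+00 2.65032676e-03 1.63085180e+00] 0.9981337222380823
([750.2, 47.0], [100.3, 98.6], -43.8)
([450.4, 113.7], [81.5, 58.1], -58.9)
go [ 446. -127.   75.] [1.000e-03 0.000e+00 1.093e+00]
```

Request:
{"fn": "carry_out", "kwargs": {
  "motion": [
    [36, -10, 0, 0, 0, 0.1, 1],
    [72, -20, 0, 0, 0, 0.2, 1],
    [108, -31, 0, 0, 0, 0.3, 1],
    [144, -41, 0, 0, 0, 0.4, 1],
    [180, -51, 0, 0, 0, 0.5, 1],
    [216, -61, 0, 0, 0, 0.6, 1],
    [252, -72, 10, 0, 0, 0.7, 1],
    [288, -82, 20, 0, 0, 0.8, 1],
    [324, -92, 30, 0, 0, 0.9, 1],
    [360, -102, 40, 0, 0, 1.0, 1],
    [396, -113, 50, 0, 0, 1.093, 1],
    [430, -122, 65, 0, 0, 1.093, 1],
    [446, -127, 75, 0, 0, 1.093, 1],
    [446, -127, 75, 0, 0, 1.093, 1],
    [446, -127, 75, 0, 0, 1.093, 1]
  ]
}}

```text
time_s: 22.65
eef_pos: [0.4514, 0.1139, 0.3282]
tcp_rot: [-3.14, 0.004, 0.54]
contact_force: [0.3, 0.0, 0.6]
finger_gap: 1.0
grip_force: 0.0
```

Run:
```python
from m import *
s=observe(); print(s['eef_pos'],s['tcp_rot'],s['qpos'].round(2))
p,d,C=cam('wrist');P=cloud(C,d)
for o in feet(P): print(o)
go(452,113.7,220,30.8)
```

```text
[0.45143616 0.11388213 0.32818491] [-3.14040555  0.00380961  0.54036242] [ 0.22  0.29 -0.65  2.07  0.23  0.86 -1.59]
([452.8, 113.1], [78.1, 57.6], -59.1)
go [  0.  -1. 109.] [-0.     0.002  0.   ]
```

Request:
{"fn": "carry_out", "kwargs": {
  "motion": [
    [0, 1, 38, 0, 0, 0, 1],
    [0, 1, 70, 0, 0, 0, 1],
    [0, 1, 92, 0, 0, 0, 1],
    [0, 1, 108, 0, 0, 0, 1],
    [0, 1, 108, 0, 0, 0, 1],
    [0, 1, 108, 0, 0, 0, 1],
    [0, 1, 108, 0, 0, 0, 0],
    [0, 1, 108, 0, 0, 0, 0],
    [0, 1, 108, 0, 0, 0, 0],
    [0, 1, 108, 0, 0, 0, 0],
    [0, 1, 108, 0, 0, 0, 0],
    [0, 1, 108, 0, 0, 0, 0],
    [0, 1, 98, 0, 0, 0, 0],
    [0, 1, 78, 0, 0, 0, 0],
    [0, 1, 50, 0, 0, 0, 0],
    [0, 1, 25, 0, 0, 0, 0],
    [0, 1, 5, 0, 0, 0, 0],
    [0, 1, 5, 0, 0, 0, 0],
    [0, 1, 5, 0, 0, 0, 0]
  ]
}}

```text
time_s: 24.28
eef_pos: [0.4526, 0.1126, 0.3254]
tcp_rot: [3.14, -0.001, 0.537]
contact_force: [-0.4, -0.1, -5.6]
finger_gap: 0.522
grip_force: 62.9
```

Run:
```python
from m import *
s=observe(); print(s['eef_pos'],s['tcp_rot'],s['contact_force'])
go(508.7,-328.7,320,93.4)
```

```text
[0.45260536 0.11260552 0.32542248] [ 3.14019958e+00 -1.45711665e-03  5.37379145e-01] [-0.39546469 -0.09208871 -5.61752362]
go [-178.  408.    6.] [ 2.000e-03 -1.000e-03 -1.093e+00]
```

Request:
{"fn": "carry_out", "kwargs": {
  "motion": [
    [-10, 22, 0, 0, 0, 0, 0],
    [-25, 58, 0, 0, 0, -0.1, 0],
    [-40, 92, 0, 0, 0, -0.2, 0],
    [-55, 126, 0, 0, 0, -0.3, 0],
    [-70, 160, 0, 0, 0, -0.4, 0],
    [-85, 195, 0, 0, 0, -0.5, 0],
    [-100, 229, 0, 0, 0, -0.6, 0],
    [-115, 264, 0, 0, 0, -0.7, 0],
    [-130, 298, 0, 0, 0, -0.8, 0],
    [-145, 332, 0, 0, 0, -0.9, 0],
    [-160, 366, 0, 0, 0, -1.0, 0],
    [-171, 392, 0, 0, 0, -1.093, 0],
    [-178, 408, 0, 0, 0, -1.093, 0],
    [-178, 408, 0, 0, 0, -1.093, 0],
    [-178, 408, 0, 0, 0, -1.093, 0],
    [-178, 408, 0, 0, 0, -1.093, 0]
  ]
}}

```text
time_s: 25.62
eef_pos: [0.5085, -0.3275, 0.3229]
tcp_rot: [-3.139, -0.003, 1.632]
contact_force: [0.1, -0.0, -3.6]
finger_gap: 0.527
grip_force: 63.0
```

Run:
```python
from m import *
p,d,C=cam('wrist');P=cloud(C,d);allp(P)
s=observe(); print(s['eef_pos'],s['tcp_rot'],s['finger_gap'],s['grip_force'],s['contact_force'])
print('held', [np.round(x,1) for x in np.nanpercentile(P[250:380,220:420][...,2]*1000,[5,50,95])])
go(508.7,-328.7,228,93.4)
```

```text
top [ 504.4 -252.1] [46.6 39.3] 3.5 z 77.4 7686
top [ 601.3 -247. ] [47.5 39.9] 3.5 z 77.2 8041
top [ 606.1 -323.5] [47.5 40.1] 3.3 z 77.1 5930
[ 0.50877923 -0.32704931  0.32344654] [-3.13961163e+00 -2.25951080e-03  1.63303018e+00] 0.5260251525049598 63.012893199920654 [-0.40473916  0.21070579 -3.87243012]
held [np.float64(143.4), np.float64(169.5), np.float64(188.6)]
go [-2.  0. 95.] [-0.002 -0.002  0.003]
```

Request:
{"fn": "carry_out", "kwargs": {
  "motion": [
    [-2, 0, 30, 0, 0, 0, 0],
    [-2, 0, 54, 0, 0, 0, 0],
    [-2, 0, 72, 0, 0, 0, 0],
    [-2, 0, 82, 0, 0, 0, 0],
    [-2, 0, 90, 0, 0, 0, 0],
    [-2, 0, 94, 0, 0, 0, 0],
    [-2, 0, 94, 0, 0, 0, 0],
    [-2, 0, 94, 0, 0, 0, 0],
    [-2, 0, 94, 0, 0, 0, 0.5],
    [-2, 0, 94, 0, 0, 0, 1],
    [-2, 0, 94, 0, 0, 0, 1],
    [-2, 0, 94, 0, 0, 0, 1],
    [-2, 0, 94, 0, 0, 0, 1],
    [-2, 0, 80, 0, 0, 0, 1],
    [-2, 0, 50, 0, 0, 0, 1],
    [-2, 0, 10, 0, 0, 0, 1],
    [-2, 0, -30, 0, 0, 0, 1],
    [-2, 0, -70, 0, 0, 0, 1],
    [-2, 0, -80, 0, 0, 0, 1],
    [-2, 0, -80, 0, 0, 0, 1]
  ]
}}

```text
time_s: 27.33
eef_pos: [0.5102, -0.3303, 0.4103]
tcp_rot: [3.134, 0.006, 1.631]
contact_force: [0.5, -0.1, -0.4]
finger_gap: 0.992
grip_force: 0.0
```

Run:
```python
from m import *
p,d,C=cam('wrist');P=cloud(C,d);allp(P)
s=observe(); print(s['eef_pos'],s['tcp_rot'],s['finger_gap'],s['time_s'])
p,d,C=cam('scene'); save('scene2.png',p)
```

```text
top [ 504.3 -252.2] [46.5 39.6] 3.5 z 77.4 4074
top [ 601.1 -247.1] [47.  39.7] 3.5 z 77.2 4092
top [ 605.7 -323.5] [47.2 40.1] 3.0 z 77.2 3261
top [ 508.9 -330.8] [46.4 39.8] 3.2 z 77.3 3194
[ 0.50935411 -0.330442    0.4072877 ] [3.13826754e+00 2.98381672e-03 1.63078370e+00] 0.9948691058961157 27.3833
```

View pics/scene2.png

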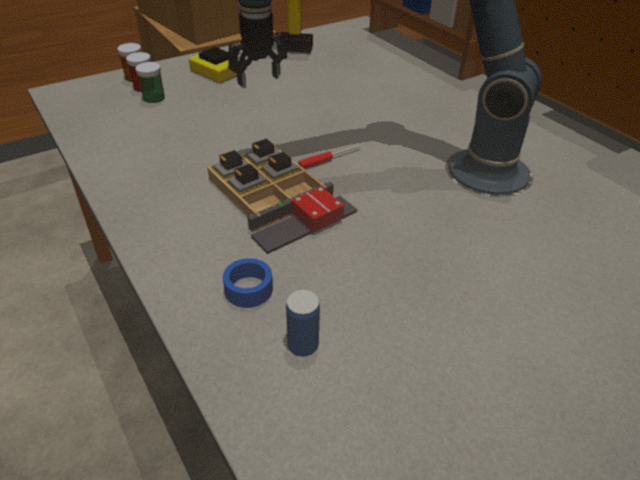

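All four packs sit in their wells and the bench is otherwise clear (scene: packs at (232,160), (263,148), (246,176), (280,161); slide untouched at (318,207)). Now the slide.

Request:
{"fn": "carry_out", "kwargs": {
  "motion": [
    [25, -6, 0, 0, 0, 0.12, 0],
    [50, -12, 0, 0, 0, 0.24, 0],
    [75, -19, 0, 0, 0, 0.36, 0],
    [100, -25, 10, 0, 0, 0.48, 0],
    [125, -31, 15, 0, 0, 0.6, 0],
    [150, -37, 20, 0, 0, 0.72, 0],
    [175, -44, 25, 0, 0, 0.84, 0],
    [200, -50, 30, 0, 0, 0.96, 0],
    [225, -56, 40, 0, 0, 1.08, 0],
    [250, -62, 50, 0, 0, 1.2, 0],
    [257, -64, 50, 0, 0, 1.32, 0],
    [257, -64, 50, 0, 0, 1.44, 0],
    [257, -64, 50, 0, 0, 1.571, 0],
    [257, -64, 50, 0, 0, 1.571, 0],
    [257, -64, 50, 0, 0, 1.571, 0]
  ]
}}

```text
time_s: 28.68
eef_pos: [0.4292, -0.0781, 0.3535]
tcp_rot: [-3.141, 0.003, 0.063]
contact_force: [-0.9, -0.6, 0.1]
finger_gap: 0.0
grip_force: 0.0
```

Run:
```python
from m import *
p,d,C=cam('wrist');P=cloud(C,d); save('w4.png',p)
s=observe(); print(s['eef_pos'],s['tcp_rot'],s['finger_gap'],s['qpos'].round(2))
h=cv2.cvtColor(p,cv2.COLOR_RGB2HSV).astype(int)
r=((h[...,0]<6)|(h[...,0]>174))&(h[...,1]>130)&(P[...,2]>.048)&(P[...,0]<.62)&(P[...,0]>.42)
print(cv2.minAreaRect((P[r][:,:2]*1000).astype(np.float32)))
go(430,-77,196,3.4)
```

```text
[ 0.42937013 -0.07814277  0.3537786 ] [-3.14090563e+00  2.11956481e-03  6.25852580e-02] 0.0006234645940597324 [ 0.62  0.19 -0.6   2.1   0.13  0.89 -1.56]
((485.3828430175781, -79.42008972167969), (131.26296997070312, 100.17079162597656), 3.919487476348877)
go [  1.  -1. 158.] [-0.001  0.002  0.003]
```

View pics/w4.png

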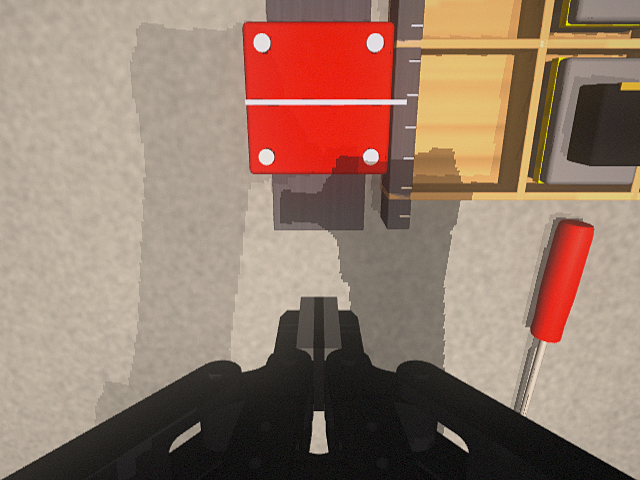

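Slide face at row 173 (cols 250–388), pushed face centre about (319,173); shut fingers at (319,300), clear behind it; screwdriver at (565,280), away from the path.

Request:
{"fn": "carry_out", "kwargs": {
  "motion": [
    [1, -1, 35, 0, 0, 0, 0],
    [1, -1, 70, 0, 0, 0, 0],
    [1, -1, 105, 0, 0, 0, 0],
    [1, -1, 130, 0, 0, 0, 0],
    [1, -1, 145, 0, 0, 0, 0],
    [1, -1, 154, 0, 0, 0, 0],
    [1, -1, 158, 0, 0, 0, 0],
    [1, -1, 158, 0, 0, 0, 0],
    [1, -1, 158, 0, 0, 0, 0]
  ]
}}

```text
time_s: 29.48
eef_pos: [0.4312, -0.077, 0.1973]
tcp_rot: [3.141, -0.001, 0.06]
contact_force: [0.1, 0.7, -0.5]
finger_gap: -0.006
grip_force: 0.0
```

Run:
```python
from m import *
p,d,C=cam('wrist');P=cloud(C,d); save('w5.png',p)
s=observe(); print(s['eef_pos'],s['tcp_rot'],s['contact_force'])
```

```text
[ 0.43127263 -0.07708227  0.19758719] [ 3.14102720e+00 -2.03431684e-03  6.00596883e-02] [0.03857575 0.15582102 0.20003743]
```

View pics/w5.png

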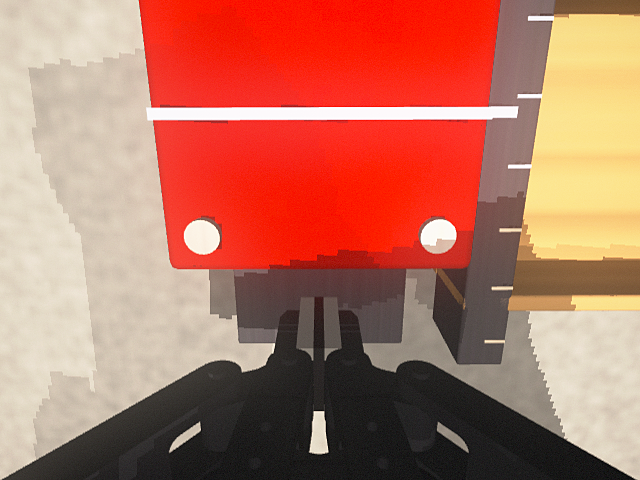

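Pointer line at row 112 with its tip at (517,112); face edge at row 268, fingers behind it at row 297.

Request:
{"fn": "carry_out", "kwargs": {
  "motion": [
    [5, 0, 0, 0, 0, 0, 0],
    [10, 0, 0, 0, 0, 0, 0],
    [13, 0, 0, 0, 0, 0, 0],
    [16, 0, 0, 0, 0, 0, 0],
    [19, 0, 0, 0, 0, 0, 0],
    [22, 0, 0, 0, 0, 0, 0],
    [25, 0, 0, 0, 0, 0, 0],
    [28, 0, 0, 0, 0, 0, 0],
    [31, 0, 0, 0, 0, 0, 0],
    [34, 0, 0, 0, 0, 0, 0],
    [37, 0, 0, 0, 0, 0, 0],
    [40, 0, 0, 0, 0, 0, 0],
    [43, 0, 0, 0, 0, 0, 0],
    [46, 0, 0, 0, 0, 0, 0],
    [49, 0, 0, 0, 0, 0, 0],
    [52, 0, 0, 0, 0, 0, 0],
    [54, 0, 0, 0, 0, 0, 0],
    [55, 0, 0, 0, 0, 0, 0],
    [55, 0, 0, 0, 0, 0, 0],
    [55, 0, 0, 0, 0, 0, 0]
  ]
}}

```text
time_s: 31.2
eef_pos: [0.4832, -0.0738, 0.1959]
tcp_rot: [3.141, 0.008, 0.06]
contact_force: [-7.6, -0.6, 4.9]
finger_gap: -0.004
grip_force: 3.6
```

```bash
cat > sl.py <<'E'
from m import *
import sys
p,d,C=cam('wrist'); s=observe(); print(s['time_s'],s['eef_pos'].round(4),s['contact_force'].round(1))
h=cv2.cvtColor(p,cv2.COLOR_RGB2HSV).astype(int); red=((h[...,0]<6)|(h[...,0]>174))&(h[...,1]>130)
g=(h[...,0]>40)&(h[...,0]<85)&(h[...,1]>90); g[:,:440]=0; g[:,600:]=0
w=(h[...,1]<60)&(h[...,2]>200)
# pointer line inside red block
rows=[]; 
for u in range(200,420,10):
    v=np.nonzero(w[50:190,u])[0]+50
    if 4<len(v)<22: rows.append((u,v.mean()))
rows=np.array(rows); k=np.polyfit(*rows.T,1); uu=505; print('ptr line',k.round(4),'at 505:',np.polyval(k,uu).round(1),len(rows))
ax=np.array([np.cos(np.radians(3.4)),np.sin(np.radians(3.4)),0])
a=onplane(C,uu,np.polyval(k,uu),.042)
if g.sum()>30:
    v,u=np.nonzero(g); print('green',g.sum(),u.mean().round(1),v.mean().round(1),v.min(),v.max())
    b=onplane(C,u.mean(),v.mean(),.040); print('remaining mm',((b-a)@ax*1000).round(2))
print('ptr',(a*1000).round(1))
if len(sys.argv)>1: save(sys.argv[1],p)
E
python3 sl.py w6.png
```

```text
31.25 [ 0.4832 -0.0738  0.1959] [-6.8 -0.4  4.1]
ptr line [ -0. 187.] at 505: 187.0 21
green 1974 527.1 56.0 29 479
remaining mm 36.08
ptr [ 538.7 -126.    42. ]
```

View pics/w6.png

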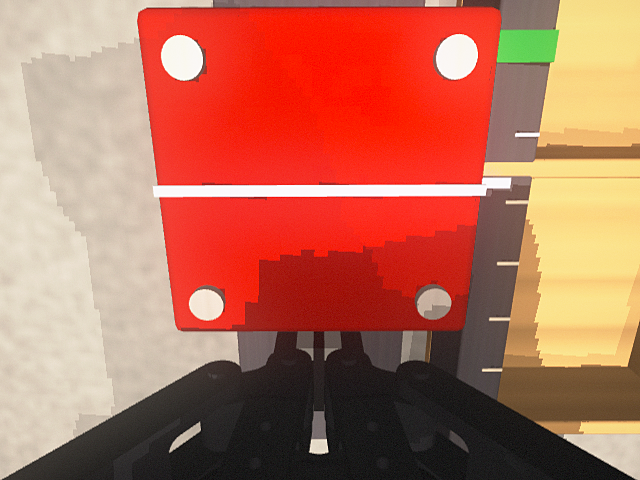

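Pointer tip at (500,183), green band at (527,46), ahead of it; fix the tip detector and measure.

```bash
cat > sl.py <<'E'
from m import *
import sys
p,d,C=cam('wrist'); s=observe(); print(s['time_s'],s['eef_pos'].round(4),s['contact_force'].round(1))
h=cv2.cvtColor(p,cv2.COLOR_RGB2HSV).astype(int)
g=((h[...,0]>40)&(h[...,0]<85)&(h[...,1]>90)).astype(np.uint8); g[:,:440]=0; g[250:]=0
n,l,st,ce=cv2.connectedComponentsWithStats(g); i=1+st[1:,4].argmax(); gu,gv=ce[i]
w=(h[...,1]<60)&(h[...,2]>200); w[:,:490]=0; w[:,503:]=0; w[:100]=0; w[300:]=0
v,u=np.nonzero(w); print('tip',len(v),u.mean().round(1),v.mean().round(1),v.min(),v.max(),'green',st[i],gu.round(1),gv.round(1))
ax=np.array([np.cos(np.radians(3.4)),np.sin(np.radians(3.4)),0])
a=onplane(C,u.mean(),v.mean(),.042); b=onplane(C,gu,gv,.040)
print('ptr',(a*1000).round(1),'mark',(b*1000).round(1),'REMAIN',((b-a)@ax*1000).round(2))
if len(sys.argv)>1: save(sys.argv[1],p)
E
python3 sl.py
```

```text
31.3 [ 0.4832 -0.0737  0.1959] [-8.2  0.1  5.1]
tip 144 496.2 185.6 178 263 green [ 497   29   62   34 1924] 527.1 45.8
ptr [ 538.9 -123.3   42. ] mark [ 577.3 -125.2   40. ] REMAIN 38.2
```

```bash
sed -i 's/^v,u=np.nonzero(w); /v,u=np.nonzero(w); k=abs(v-np.median(v))<12; v,u=v[k],u[k]; /' sl.py
```

Request:
{"fn": "carry_out", "kwargs": {
  "motion": [
    [2, 0, 0, 0, 0, 0, 0],
    [4, 0, 0, 0, 0, 0, 0],
    [6, 0, 0, 0, 0, 0, 0],
    [8, 0, 0, 0, 0, 0, 0],
    [10, 0, 0, 0, 0, 0, 0],
    [12, 0, 0, 0, 0, 0, 0],
    [14, 0, 0, 0, 0, 0, 0],
    [16, 0, 0, 0, 0, 0, 0],
    [18, 0, 0, 0, 0, 0, 0],
    [20, 0, 0, 0, 0, 0, 0],
    [22, 0, 0, 0, 0, 0, 0],
    [24, 0, 0, 0, 0, 0, 0],
    [25, 0, 0, 0, 0, 0, 0],
    [25, 0, 0, 0, 0, 0, 0],
    [25, 0, 0, 0, 0, 0, 0]
  ]
}}

```text
time_s: 32.55
eef_pos: [0.5081, -0.0722, 0.1958]
tcp_rot: [3.141, 0.008, 0.06]
contact_force: [-6.6, 0.3, 5.2]
finger_gap: 0.002
grip_force: 3.7
```

```bash
python3 sl.py w7.png
```

```text
32.6 [ 0.5081 -0.0722  0.1958] [-8.3  1.   4.3]
tip 130 496.0 182.5 178 187 green [ 486  126   58   30 1585] 514.1 140.3
ptr [ 564.8 -121.5   42. ] mark [ 577.1 -125.2   40. ] REMAIN 12.05
```

View pics/w7.png

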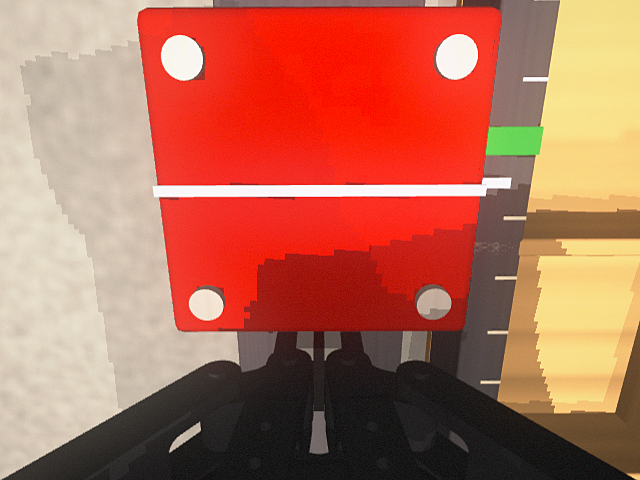

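Pointer tip at (496,182), band centred at (514,140): about 12 mm to go.

Request:
{"fn": "carry_out", "kwargs": {
  "motion": [
    [1, 0, 0, 0, 0, 0, 0],
    [2, 0, 0, 0, 0, 0, 0],
    [3, 0, 0, 0, 0, 0, 0],
    [4, 0, 0, 0, 0, 0, 0],
    [5, 0, 0, 0, 0, 0, 0],
    [6, 0, 0, 0, 0, 0, 0],
    [7, 0, 0, 0, 0, 0, 0],
    [8, 0, 0, 0, 0, 0, 0],
    [8, 0, 0, 0, 0, 0, 0],
    [8, 0, 0, 0, 0, 0, 0]
  ]
}}

```text
time_s: 33.43
eef_pos: [0.5161, -0.0717, 0.1958]
tcp_rot: [3.141, 0.009, 0.06]
contact_force: [-7.5, -0.2, 4.3]
finger_gap: 0.002
grip_force: 3.8
```

```bash
python3 sl.py
```

```text
33.4833 [ 0.5161 -0.0717  0.1959] [-8.1 -0.2  3.8]
tip 130 496.0 182.5 178 187 green [ 483  154   56   29 1314] 511.6 166.8
ptr [ 572.7 -121.    42. ] mark [ 577.3 -125.6   40. ] REMAIN 4.32
```

Request:
{"fn": "carry_out", "kwargs": {
  "motion": [
    [1, 0, 0, 0, 0, 0, 0],
    [2, 0, 0, 0, 0, 0, 0],
    [3, 0, 0, 0, 0, 0, 0],
    [3, 0, 0, 0, 0, 0, 0],
    [3, 0, 0, 0, 0, 0, 0]
  ]
}}

```text
time_s: 33.9
eef_pos: [0.5191, -0.0715, 0.1958]
tcp_rot: [3.141, 0.009, 0.06]
contact_force: [-7.8, -0.3, 5.0]
finger_gap: 0.004
grip_force: 3.8
```

```bash
python3 sl.py w8.png; python3 -c "
import cv2; a=cv2.imread('pics/w8.png')[110:240,430:600]; cv2.imwrite('pics/w8c.png',cv2.resize(a,None,fx=4,fy=4,interpolation=0))"
```

```text
33.95 [ 0.5191 -0.0715  0.1958] [-7.   0.2  4.8]
tip 130 496.0 182.5 178 187 green [ 483  165   55   28 1075] 512.8 176.4
ptr [ 575.8 -120.8   42. ] mark [ 577.5 -126.3   40. ] REMAIN 1.44
```

View pics/w8c.png

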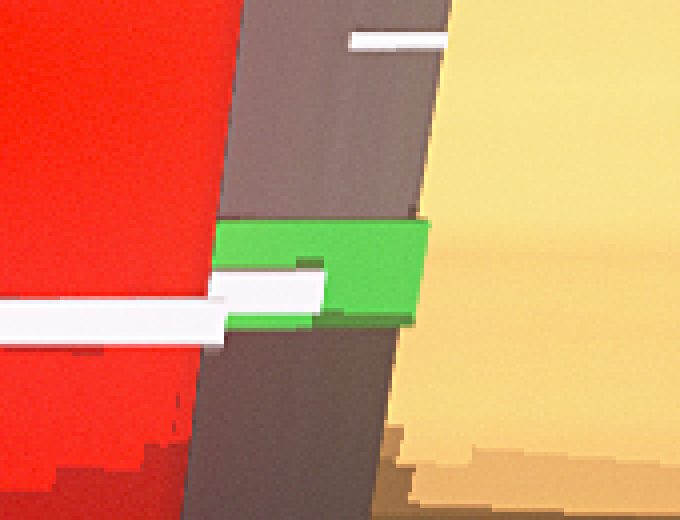

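The pointer stands on the green band, roughly 1 mm short of its centre. One last 1 mm tap, then retreat.

Request:
{"fn": "carry_out", "kwargs": {
  "motion": [
    [0.5, 0, 0, 0, 0, 0, 0],
    [1, 0, 0, 0, 0, 0, 0],
    [1, 0, 0, 0, 0, 0, 0],
    [1, 0, 0, 0, 0, 0, 0],
    [-3, 0, 0, 0, 0, 0, 0],
    [-10, 0, 0, 0, 0, 0, 0],
    [-25, 0, 0, 0, 0, 0, 0],
    [-40, 0, 0, 0, 0, 0, 0],
    [-50, 0, -20, 0, 0, 0, 0],
    [-50, 0, -50, 0, 0, 0, 0],
    [-50, 0, -90, 0, 0, 0, 0],
    [-50, 0, -130, 0, 0, 0, 0],
    [-50, 0, -160, 0, 0, 0, 0],
    [-50, 0, -160, 0, 0, 0, 0],
    [-50, 0, -160, 0, 0, 0, 0],
    [-50, 0, -160, 0, 0, 0, 0],
    [-50, 0, -160, 0, 0, 0, 0]
  ]
}}

```text
time_s: 35.37
eef_pos: [0.471, -0.0747, 0.3553]
tcp_rot: [-3.141, 0.003, 0.06]
contact_force: [0.1, 0.0, 0.5]
finger_gap: -0.006
grip_force: 0.0
```

Run:
```python
from m import *
p,d,C=cam('wrist'); save('w9.png',p); s=observe(); print(s['eef_pos'],s['contact_force'],s['time_s'])
allp(cloud(C,d))
p,d,C=cam('side'); print('side'); 
for o in packs(cloud(C,d),p): print(o)
a=cv2.imread('pics/w9.png'); cv2.imwrite('pics/w9c.png',cv2.resize(a[:200,220:520],None,fx=2.6,fy=2.6))
```

```text
[ 0.47108903 -0.07462627  0.35519986] [-0.06959175  0.39378353 -0.08291934] 35.4167
top [566.4 -69.1] [75.3 90.2] 3.4 z 54.5 19591
top [ 593.5 -235.8] [32.4 18.5] 4.5 z 76.9 1832
top [ 504.6 -251.3] [46.5 40.6] 4.3 z 77.4 4534
side
([357.1, -946.0], [95.3, 79.0], -73.1, np.float64(70.7), 239)
([600.5, -281.3], [116.6, 45.0], -86.0, np.float64(70.6), 147)
([502.9, -290.1], [126.3, 44.2], -86.7, np.float64(70.9), 158)
```

View pics/w9c.png

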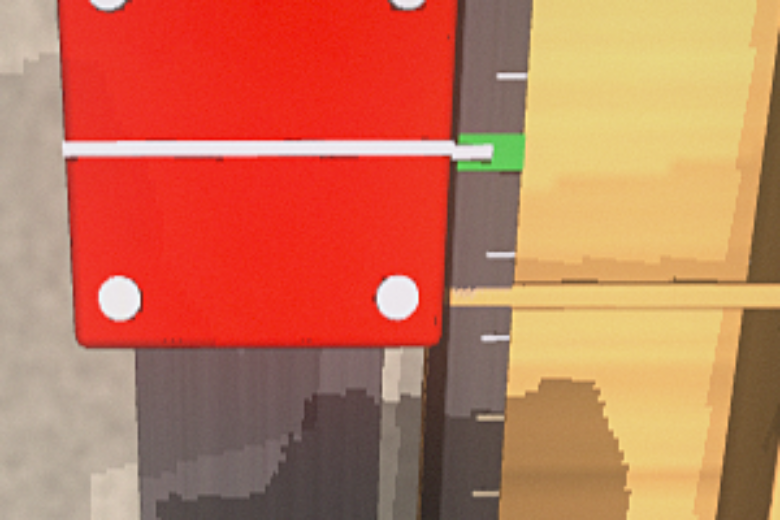

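The pointer (crop row 152) sits centred on the green band (rows 134–171), the packs are seated, and the arm is clear. Handing in.

```bash
python3 -c "
from station import manip; print(manip.sign_off())"
```

```text
the job is handed in; nothing more can be done
None
```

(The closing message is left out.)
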